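Lock a plug-in module: hold the spring catch down and slide the bolt home

TASK

Lock the plug-in power module on the mounting plate: press the spring catch down with one fingertip and, holding it down all the while, push the bolt by its upright tab with the other fingertip until it is fully home in the module's keeper. Then lift clear, so that the catch springs up and locks the bolt. Grip and lift nothing, and leave the loose things on the plate and bench where they are.

Things in the scene. Friction and masses are not known exactly. Their poses are not given: they have to be found in the camera images.
- panel: Steel mounting plate lying flat, fixed, 260 (x) x 380 (y) x 12 mm; origin under its centre, z up; at yaw 0 x points away from the robot, y to its left (it lies turned up to 0.45 rad either way). Positions below marked PLATE are in this frame, mm, z from the bench. White breaker row: PLATE x -128 to -66, y -143 to 112, up to z 77; terminal row: x 68 to 112, y -50 to 110, up to z 39.
- lock (a point): Point on the plate midway between catch and bolt, PLATE (0, 0, 12). The spring catch lies along the line x = -30 (robot's side), the bolt along x = +30. The bolt's bar is up to z 36, its two guides (y -62 and +56) up to z 42, the catch's housing up to z 46: along the bolt's line, from y -90 to +50, a fingertip at z 48 to 60 meets only the tab.
- keeper (a point): Mouth of the keeper, a dark steel staple in front of the grey plug-in power module; PLATE (30, 87, 31). The bolt slides towards PLATE +y into it. Keeper y 87 to 117, up to z 44; module y 117 to 183, x -55 to 115, up to z 94.
- catch (a joint): How far the spring catch is pressed (m): 0 up, 0.012 fully down on its stop. 4 N start it, 9 N hold it fully down; let go, it springs up. Up, its tooth blocks the bolt; the bolt is free while the catch is down 0.008 or more. The tooth comes up behind the bolt and locks it once the bolt is past 0.038.
- catch_pad: Long black pad, the top of the spring catch, pressed straight down: 26 mm wide (x), 110 mm long (y, parallel to the bolt), flat; origin at the centre of its top face, PLATE (-30, -8, 62) when up, z 50 fully down. Moves with catch; axes as the plate's. A fingertip holding it down can slide along it in y.
- bolt (a joint): How far the bolt has slid towards PLATE +y (m): 0 drawn back, 0.042 fully home at its end stop. It drags with about 3 N and stays where it is left.
- bolt_tab: Upright steel tab on the bolt, by which it is pushed towards PLATE +y: 26 mm wide (x), 8 mm thick (y), 52 mm tall; origin at the centre of its top edge, PLATE (30, -8, 88) at bolt 0; pushed on its -y face, 4 mm from the origin. Moves with bolt; axes as the plate's. Its centre line is 60 mm from the pad's (34 mm clear between them).
- loose_breaker: loose two-pole circuit breaker, white, 62 x 36 x 52 mm, standing upright on the plate; origin under its centre. Leave alone.
- loose_relay: loose grey relay cube on a black foot, 28 x 28 x 38 mm, standing on the plate; origin under its centre. Leave alone.
- mug: white mug, 76 mm wide, 90 mm tall, handle on one side, standing on the bench; origin under its centre. Leave alone.
- meter: black hand-held meter lying on the bench, 140 x 75 x 32 mm; origin under its centre. Leave alone.
- screwdriver: black-handled screwdriver, 200 mm long, 26 mm thick, lying on the bench; origin under its middle, x from handle to tip. Leave alone.
- carton: closed cardboard carton, 100 x 130 x 60 mm, on the bench; origin under its centre. Leave alone.
- jar: clear jar with black cap, 60 mm wide, 85 mm tall, on the bench; origin under its centre. Leave alone.

How it is judged (in metres and radians):
On the way, in this order (a step that is already met when the one before it is completed fails the run):
1. the catch is pressed down by a finger while the bolt is still drawn back (value of joint catch above 0.0065 m and contact force between the fingers and catch_pad above 1 N and value of joint bolt below 0.008 m), for 0.1 s.
2. the bolt is on its way, pushed by a finger at its tab, while a finger holds the catch down (value of joint bolt between 0.015 and 0.036 m and value of joint catch above 0.0065 m and contact force between the fingers and catch_pad above 1 N and contact force between the fingers and bolt_tab above 0.5 N), for 0.02 s.
3. the bolt is home while the catch is still held down by a finger (value of joint bolt above 0.038 m and value of joint catch above 0.0065 m and contact force between the fingers and catch_pad above 1 N), for 0.02 s.
At the end, for the whole second after the job is handed in: the bolt is home (bolt above 0.038 of 0.042), the catch has sprung up behind it (catch below 0.002), everything is at rest and no loose thing has moved 20 mm (value of joint bolt above 0.038 m and value of joint catch below 0.002 m and velocity of joint bolt between -0.005 and 0.005 m/s and distance of each of loose_breaker, loose_relay, mug, meter, screwdriver, carton, jar from where it was at the start of the episode below 0.02 m); the robot touches nothing.
It fails at once if a loose thing on the plate or bench is lifted or moved by 20 mm (distance of any of loose_breaker, loose_relay, mug, meter, screwdriver, carton, jar from where it was at the start of the episode above 0.02 m).
It also fails if it takes over 38 s, if anything falls off the work surface, if the arm or the gripper's body presses on something with over 40 N, if the wrist force passes 120 N, or if a joint passes its speed limit or range.

ROBOT

A 6-joint arm with a two-finger parallel gripper is mounted at the origin on the work surface. World frame = base frame: x ahead of the robot, y to its left, z up, the work surface at z = 0. Lengths are in mm, angles in rad, forces in N, time in s.
With the tool pointing down it reaches from about 275 to 875 mm from the base axis. Payload 12.5 kg.
Tool frame: the origin (TCP) lies at the very end of the fingers, on their centre line; the grasp point (between the pads) lies behind it (robot.grip_point_offset is the z of the grasp point in the tool frame, in mm); z points along the fingers, y is the direction in which the jaws open and shut (so a half turn about z gives the same grasp; the last joint's range is limited). The gripper opens to 85 mm and grips with 20 to 120 N. Pads are 22 mm wide; open, the fingers measure 114 mm over their backs; the gripper's body (76 mm by 85 mm) begins 54 mm behind the grasp point. The pads swing forward as they close: fully open they stand 13 mm farther back than shut.
Start: joints at [1.036, 0.351, 1.652, -0, 1.139, -0.085], TCP at [239.1, 495.294, 231.29] pointing down, gripper open.
Joint ranges: [-2.75, 2.75], [-0.79, 2.1], [0.01, 2.65], [-1.57, 4.71], [0.07, 3.14], [-2.87, 2.87]. Speed limits (rad/s): [2.22, 2.22, 2.79, 3.14, 3.14, 3.14].

INTERFACE

Orientations are given as a unit quaternion [x, y, z, w].
In Python, from cell import robot gives the robot as it stands. The module is installed in compiled form; this text tells all that it offers.
- The arm moves only by the tool carry_out, never from a script. Its argument "deltas" is a list of rows, each an object with "travel": the shift along the tool's x, y, z each as a share of 300 mm, from -1 to 1, a list of three; "rotation": the turn, a rotation vector about the tool's x, y, z each as a share of pi/2 rad, from -1 to 1, a list of three; "grip": the closure, from -1 (fully open) to 1 (shut), so that 0 is half open. In form: [{"travel": [tx, ty, tz], "rotation": [ax, ay, az], "grip": grip}, ...]. A call has 1 to 8 rows; each row is the pose to reach, as a shift and turn from the pose measured when the call began, along the tool's axes at that moment; what a row does not reach only later rows make up. A row lasts 1/10 s, in which the tool goes at most 50 mm and 8.59 degrees, less where a joint would pass 70% of its speed; a pose out of reach is approached as far as the arm can. A call with a number of a shift or a turn outside -1 to 1 is refused whole. A call with a gripper value outside its range is refused whole. The fingers move at their own pace and stop on an object; the grip force is fixed at half the most. Time passes only in rows, so rows that repeat a pose let the fingers close. It gives the time, the measured TCP pose, the force and the opening at its end, in the units of the state.
- robot.get_state(): the state, without advancing time (a new reading comes with each control period).
- robot.grab_frame(name): name is "scene" or "top" or "wrist"; returns (picture, depth): 480x640x3 uint8, red, green, blue; 480x640 float32, mm along the optical axis (not along the pixel's ray), 0 where there is no reading.
- robot.camera_model(name): a dict with "fx", "fy", "cx", "cy" (pixels), "rvec" (rotation vector, rad) and "tvec" (3), from world to camera coordinates, as OpenCV has them. Camera axes: x right, y down, z forward; pixel columns grow to the right and rows downward; lengths in mm; the calibration is good to about 2 mm. The wrist camera is an equidistant fisheye: a pixel r from the principal point sees the ray r / f radians off the axis. A picture is of the moment at which its call begins: read the wrist's pose just before it. camera_model takes no time and is no camera call; for the wrist camera it gives the pose at the moment of the call.
- robot.hand_in(): hands the job in, once; it reports no verdict.
Trained networks look in the newest picture that a camera, given by its name, has taken for a name from the list of things; names that differ only in an ending like _2 or _b are one class to them, and where a whole thing is asked for, a point or a joint stands for the part that bears it (a point fixed in the world has none). Each returns a list of dicts, best first, with "confidence" (0 to 1); they miss things now and then, are a little off and sometimes report something else, mostly with a low value. They report only what shows in the picture. A call takes as long as a camera call.
- robot.trace(camera, query): "region" (480x640 bool, what is visible of it) and "location" ([column, row] in pixels, amid what is visible of it).
- robot.tip_of(camera, query): "location" ([column, row] in pixels: a listed point, or the origin of a listed thing).
The state is a dict: "time": time; "joints": joint angles; "joint_vel": joint speeds; "tau": joint torques, N m; "tool_pos": TCP position; "tcp_rot": TCP orientation; "ft_force": force on the tool from outside, world axes, zero at the start; "ft_torque": the same for the moment, N m; "width": finger opening in mm.
Only numpy, scipy, OpenCV 4.12 (cv2) and the standard library are available. Lean on these libraries where they do the work, as an engineer would, in place of code of your own. Each camera call takes 0.05 s, during which the arm holds its last target.

## Working session

There is one attempt and no reset: what is moved stays moved. The work goes in short steps, Python scripts to look and compute and a tool call to move; the robot and the scene stay as the last step left them, time stands still between calls to the robot, and variables do not carry over. Pictures are saved under pics/ and viewed, and the job is handed in when it is done.

Besides the shell and the picture viewer there is one more tool, called after "Call:" as a command line: name --argument value ..., lists and objects as JSON in quotes. carry_out: Moves the arm, as the interface text tells. Its arguments: {"type":"object","properties":{"deltas":{"type":"array","items":{"type":"object","properties":{"travel":{"type":"array","items":{"type":"number","minimum":-1,"maximum":1}},"rotation":{"type":"array","items":{"type":"number","minimum":-1,"maximum":1}},"grip":{"type":"number"}}}}},"required":["deltas"]}

```bash
mkdir -p pics; ls; python3 - <<'E'
from cell import robot
import cv2,numpy as np
print(robot.get_state(), robot.grip_point_offset)
for n in ["scene","top","wrist"]:
    p,d=robot.grab_frame(n)
    cv2.imwrite(f"pics/{n}0.png",p[:,:,::-1]); np.save(f"pics/{n}0.npy",d)
    print(n,robot.camera_model(n))
    for q in ["lock","keeper","catch_pad","bolt_tab","panel"]:
        print(q,[(round(r["confidence"],2),np.round(r["location"],1)) for r in robot.tip_of(n,q)[:2]])
E
```

```text
pics
{'time': 0.0, 'joints': array([ 1.03642241e+00,  3.51255773e-01,  1.65244362e+00, -6.29962798e-06,
        1.13909281e+00, -8.45836315e-02]), 'joint_vel': array([-0.00170484,  0.00086439,  0.00244411, -0.0004019 ,  0.00297662,
        0.00112712]), 'tau': array([ 1.31329165e-03, -5.06103230e+01, -2.91405559e+01, -7.08379412e-05,
        4.55618429e-03,  1.71653475e-06]), 'tool_pos': array([238.92417212, 495.01771381, 230.74029602]), 'tcp_rot': array([ 2.23002820e-01,  9.74817615e-01, -5.72154753e-04, -1.79945445e-04]), 'ft_force': array([-0.02543231, -0.27343837, -0.49184635]), 'ft_torque': array([ 0.00430622, -0.0019477 ,  0.00017671]), 'width': 85.08183363499798} -18.700000000000003
scene {'fx': 614.9426221579114, 'fy': 614.9426221579114, 'cx': 318.9161013810729, 'cy': 238.23537282792708, 'rvec': array([ 1.95442283,  1.60912656, -0.56590534]), 'tvec': array([-156.27551976, -351.3358814 , 1574.34406881])}
lock [(0.59, array([258. , 265.2]))]
keeper [(0.91, array([301.1, 253.7]))]
catch_pad [(0.71, array([244.3, 238.2]))]
bolt_tab [(0.96, array([256.4, 251.8]))]
panel [(0.56, array([257.1, 271.3]))]
top {'fx': 600.4416145272124, 'fy': 600.4416145272124, 'cx': 323.891966450762, 'cy': 240.54551568393208, 'rvec': array([ 2.12610103, -2.18232039,  0.12618489]), 'tvec': array([  57.93985719,  580.88110096, 1204.81664697])}
lock [(0.63, array([381.5, 264.2]))]
keeper [(0.65, array([336.2, 265.6]))]
catch_pad [(0.79, array([392.3, 276.5])), (0.24, array([444.8, 242.4]))]
bolt_tab [(0.66, array([383.9, 246.9])), (0.61, array([391.3, 277.3]))]
panel [(0.74, array([376.9, 262.8]))]
wrist {'fx': 371.64829954431775, 'fy': 371.64829954431775, 'cx': 318.221388984825, 'cy': 241.5053207525804, 'rvec': array([-2.44037379, -1.53144596, -0.22813158]), 'tvec': array([-550.52874906,  -39.79715095,  380.29051176])}
lock []
keeper []
catch_pad []
bolt_tab []
panel []
```

View pics/scene0.png

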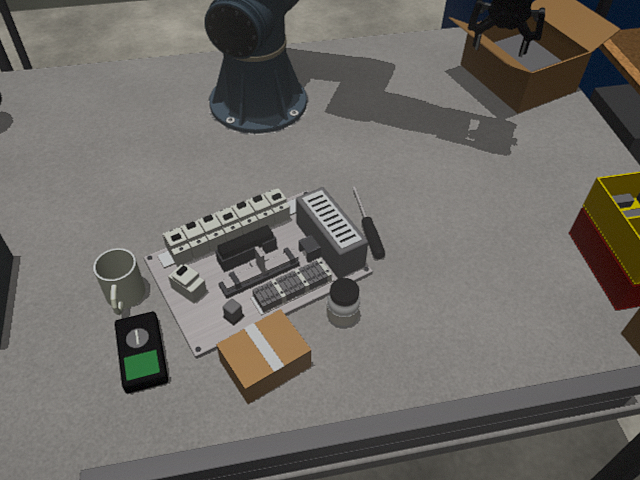

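View pics/top0.png

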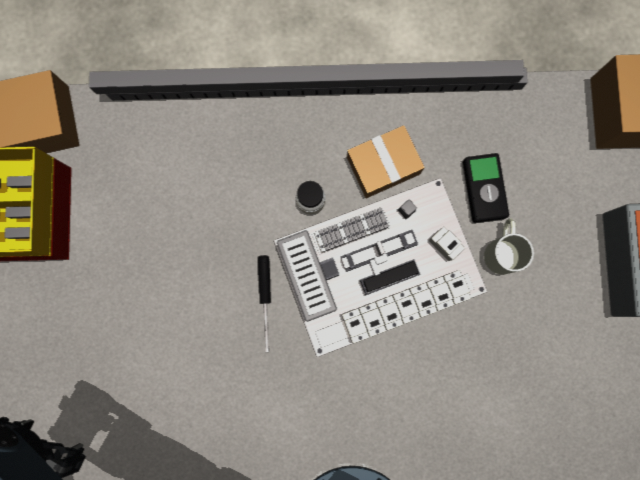

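View pics/wrist0.png

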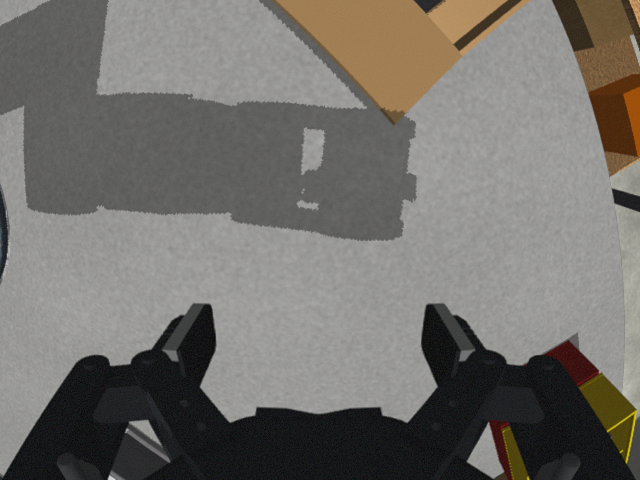

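```bash
cat > h.py <<'E'
import numpy as np,cv2
from scipy.spatial.transform import Rotation as R
def ray(m,u,v):
    Rm=cv2.Rodrigues(m["rvec"])[0]; C=-Rm.T@m["tvec"]
    d=Rm.T@np.array([(u-m["cx"])/m["fx"],(v-m["cy"])/m["fy"],1]); return C,d
def atz(m,u,v,z):
    C,d=ray(m,u,v); return C+d*(z-C[2])/d[2]
def proj(m,P):
    Rm=cv2.Rodrigues(m["rvec"])[0]; q=np.atleast_2d(P)@Rm.T+m["tvec"]
    return np.c_[m["fx"]*q[:,0]/q[:,2]+m["cx"],m["fy"]*q[:,1]/q[:,2]+m["cy"]]
def plate(T,P):  # T=(x,y,yaw)
    P=np.atleast_2d(np.array(P,float)); c,s=np.cos(T[2]),np.sin(T[2])
    return np.c_[T[0]+c*P[:,0]-s*P[:,1],T[1]+s*P[:,0]+c*P[:,1],P[:,2]]
E
python3 - <<'E'
import cv2
a=cv2.imread("pics/top0.png")[170:365,260:500]; cv2.imwrite("pics/topc.png",cv2.resize(a,None,fx=3.3,fy=3.3,interpolation=cv2.INTER_CUBIC)[:600,:800])
a=cv2.imread("pics/scene0.png")[180:365,140:380]; cv2.imwrite("pics/scenec.png",cv2.resize(a,None,fx=3.2,fy=3.2,interpolation=cv2.INTER_CUBIC))
from h import *
from cell import robot
m=robot.camera_model("top")
for u,v in [(438,180),(485,292),(318,355),(275,240)]: print(atz(m,u,v,12))
E
```

```text
[ 708.69045176 -203.49337441   12.        ]
[ 468.44096901 -289.44658038   12.        ]
[348.1511937   61.08785313  12.        ]
[589.1084732 145.9430325  12.       ]
```

View pics/topc.png

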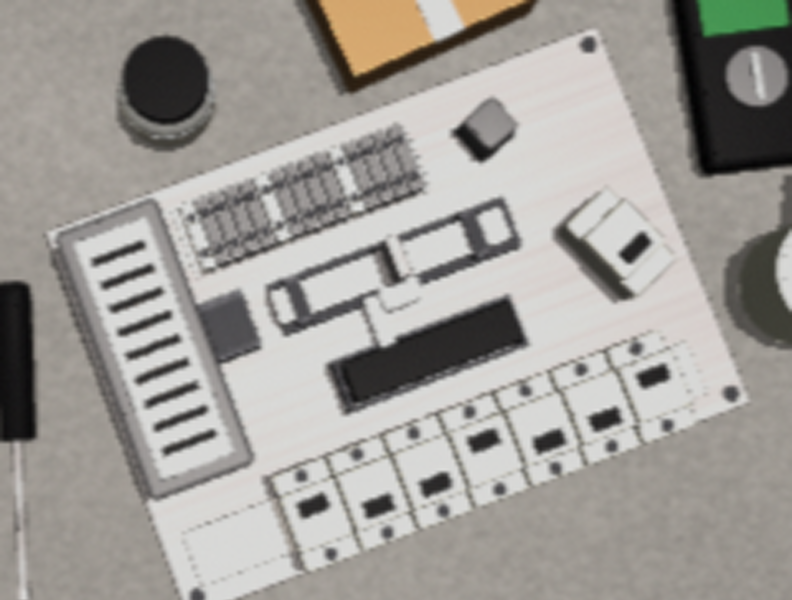

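View pics/scenec.png

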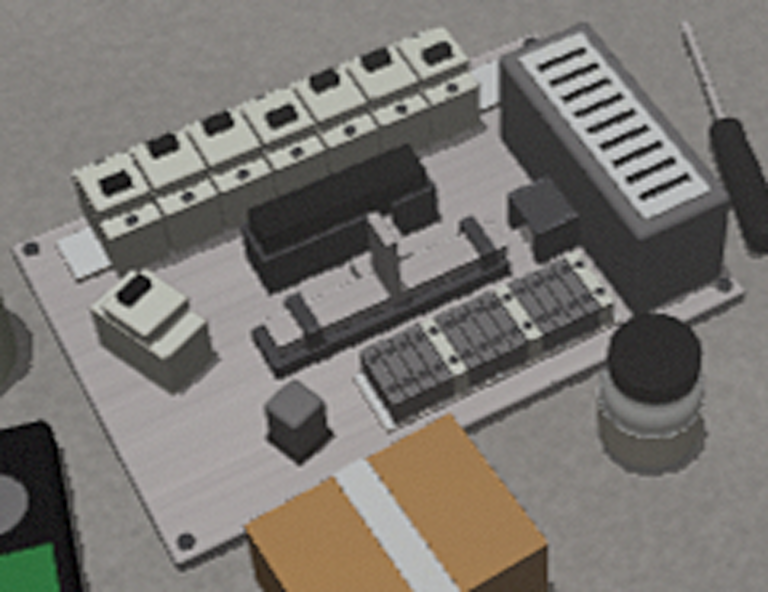

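```bash
cat > fit.py <<'E'
from h import *
from cell import robot
from scipy.optimize import least_squares
mt,ms=robot.camera_model("top"),robot.camera_model("scene")
t=lambda u,v:((u+.5)/3.3-.5+260,(v+.5)/3.3-.5+170)
s=lambda u,v:((u+.5)/3.2-.5+140,(v+.5)/3.2-.5+180)
L=[(mt,t(600,29),(130,-190,12)),(mt,t(748,400),(-130,-190,12)),(mt,t(48,233),(130,190,12)),
(ms,s(14,245),(-130,-190,12)),(ms,s(178,560),(130,-190,12)),(ms,s(743,288),(130,190,12)),
(mt,t(527,341),(-43,-63,62)),(mt,t(511,297),(-17,-63,62)),(ms,s(247,212),(-43,-63,62)),(ms,s(258,247),(-17,-63,62)),(ms,s(416,148),(-43,47,62)),(ms,s(434,183),(-17,47,62))]
f=lambda T:np.concatenate([(proj(m,plate(T,P))[0]-uv) for m,uv,P in L])
for sel in (range(12),range(3),range(3,6),[0,1,2,6,7]):
    r=least_squares(lambda T:f(T).reshape(-1,2)[list(sel)].ravel(),[530,-70,.3]); print(r.x); print(np.round(r.fun.reshape(-1,2),1).tolist())
E
python3 fit.py
```

```text
[ 5.30710353e+02 -7.25719765e+01  3.31477194e-01]
[[-0.6, -1.6], [1.1, 0.5], [-0.9, -1.5], [-1.0, -0.0], [-0.8, 1.9], [1.6, 1.7], [-0.6, -1.1], [-0.5, 0.1], [-0.1, -0.6], [2.1, -2.3], [-2.1, -1.7], [-1.7, -4.0]]
[ 5.28813324e+02 -7.28790851e+01  3.33775230e-01]
[[-0.6, -0.9], [1.4, 1.2], [-0.8, -0.4]]
[ 5.27272650e+02 -7.24270495e+01  3.37886671e-01]
[[-1.2, -0.8], [-0.1, 0.5], [1.3, -0.2]]
[ 5.29090720e+02 -7.32128592e+01  3.34293795e-01]
[[-0.5, -1.1], [1.5, 1.0], [-0.6, -0.4], [-0.2, -0.4], [-0.2, 0.8]]
```

```bash
cat >> h.py <<'E'
def go(T,P,yoff=0.):
    "plate target -> travel, rotation shares"
    from cell import robot
    st=robot.get_state(); Rc=R.from_quat(st["tcp_rot"])
    w=plate(T,P)[0]; a=T[2]+yoff
    y=np.array([np.cos(a),np.sin(a),0]); z=np.array([0,0,-1.]); x=np.cross(y,z)
    Rt=R.from_matrix(np.c_[x,y,z])
    tr=Rc.inv().apply(w-st["tool_pos"])/300; rv=(Rc.inv()*Rt).as_rotvec()/(np.pi/2)
    print("t",st["time"],"tcp",st["tool_pos"],"w",st["width"],"F",st["ft_force"]); print("travel",tr.round(4),"rot",rv.round(4))
def platecoord(T,p):
    c,s=np.cos(T[2]),np.sin(T[2]); d=np.array(p[:2])-T[:2]; return c*d[0]+s*d[1],-s*d[0]+c*d[1],p[2]
E
python3 -c "
from h import *
go((529,-73,.335),(0,-40,220))
go((529,-73,.335),(0,-40,170))"
```

```text
t 0.9 tcp [239.10754195 495.30336868 231.30157957] w 85.18082592058362 F [ 0.46367271 -0.51784038  0.35540669]
travel [-1.7881 -1.3801  0.0376] rot [ 0.     -0.      0.5004]
t 0.9 tcp [239.10754195 495.30336868 231.30157957] w 85.18082592058362 F [ 0.46367271 -0.51784038  0.35540669]
travel [-1.7881 -1.3801  0.2043] rot [ 0.     -0.      0.5004]
```

Call:
carry_out --deltas '[{"travel": [-0.9,-0.7,0],"rotation": [0,0,0.25],"grip": -0.15},{"travel": [-0.9,-0.7,0],"rotation": [0,0,0.25],"grip": -0.15},{"travel": [-0.9,-0.7,0],"rotation": [0,0,0.25],"grip": -0.15},{"travel": [-0.9,-0.7,0],"rotation": [0,0,0.25],"grip": -0.15},{"travel": [-0.9,-0.7,0],"rotation": [0,0,0.25],"grip": -0.15},{"travel": [-0.9,-0.7,0],"rotation": [0,0,0.25],"grip": -0.15},{"travel": [-0.9,-0.7,0],"rotation": [0,0,0.25],"grip": -0.15}]'

```text
time: 1.6
tool_pos: [391.6, 186.6, 231.6]
tcp_rot: [0.409, 0.912, 0.0, 0.0]
ft_force: [0.7, 0.8, 0.5]
width: 48.9
```

```bash
python3 -c "
from h import *
go((529,-73,.335),(0,-40,200))"
```

```text
t 1.6 tcp [391.62334002 186.63794948 231.57247765] w 48.881594732620655 F [0.69917468 0.84568904 0.48427429]
travel [-1.0739 -0.2849  0.1055] rot [4.000e-04 2.000e-04 2.501e-01]
```

Call:
carry_out --deltas '[{"travel": [-1,-0.28,0.05],"rotation": [0,0,0.25],"grip": -0.15},{"travel": [-1,-0.28,0.05],"rotation": [0,0,0.25],"grip": -0.15},{"travel": [-1,-0.28,0.05],"rotation": [0,0,0.25],"grip": -0.15},{"travel": [-1,-0.28,0.05],"rotation": [0,0,0.25],"grip": -0.15},{"travel": [-1,-0.28,0.05],"rotation": [0,0,0.25],"grip": -0.15},{"travel": [-1,-0.28,0.1],"rotation": [0,0,0.25],"grip": -0.15},{"travel": [-1,-0.28,0.1],"rotation": [0,0,0.25],"grip": -0.15},{"travel": [-1,-0.28,0.1],"rotation": [0,0,0.25],"grip": -0.15}]'

```text
time: 2.4
tool_pos: [528.6, -94.8, 200.7]
tcp_rot: [0.58, 0.814, -0.0, -0.0]
ft_force: [-0.7, 0.4, -0.7]
width: 49.0
```

```bash
python3 - <<'E'
from h import *
from cell import robot
go((529,-73,.335),(0,-40,200))
m=robot.camera_model("wrist"); p,d=robot.grab_frame("wrist")
import pickle; pickle.dump((m,p,d),open("w1.pkl","wb"))
cv2.imwrite("pics/wrist1.png",p[:,:,::-1])
for q in ["lock","keeper","catch_pad","bolt_tab"]:
    print(q,[(round(r["confidence"],2),np.round(r["location"],1)) for r in robot.tip_of("wrist",q)[:2]])
E
```

```text
t 2.4 tcp [528.62605401 -94.82084636 200.66718249] w 49.045507583137166 F [-0.69240567  0.42669287 -0.74995039]
travel [-0.065   0.0253  0.0022] rot [-0.0003 -0.0004 -0.0016]
lock [(0.89, array([324.8, 192.8]))]
keeper [(0.88, array([361.4,  90.2]))]
catch_pad [(0.82, array([289.6, 208.7]))]
bolt_tab [(0.63, array([369.1, 217.5]))]
```

View pics/wrist1.png

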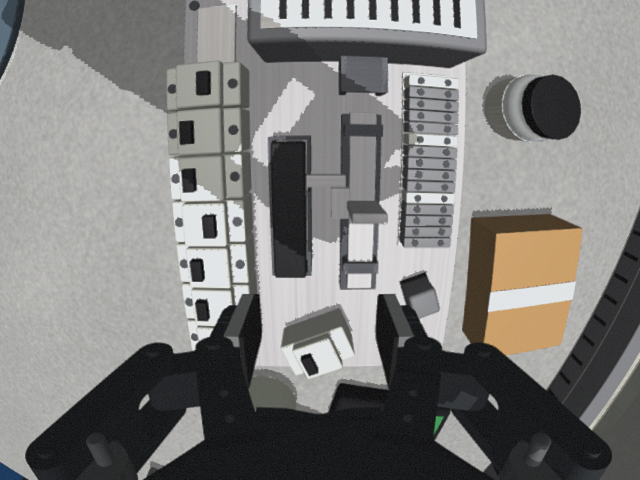

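```bash
cat >> h.py <<'E'
def fray(m,u,v):
    Rm=cv2.Rodrigues(m["rvec"])[0]; C=-Rm.T@m["tvec"]
    x=np.array([u-m["cx"],v-m["cy"]]); r=np.hypot(*x); th=r/m["fx"]
    d=np.r_[x/r*np.sin(th),np.cos(th)]; return C,Rm.T@d
def fatz(m,u,v,z):
    C,d=fray(m,u,v); return C+d*(z-C[2])/d[2]
def fproj(m,P):
    Rm=cv2.Rodrigues(m["rvec"])[0]; q=np.atleast_2d(P)@Rm.T+m["tvec"]
    rr=np.hypot(q[:,0],q[:,1]); k=np.arctan2(rr,q[:,2])*m["fx"]/rr
    return np.c_[q[:,0]*k+m["cx"],q[:,1]*k+m["cy"]]
E
python3 - <<'E'
from h import *
import pickle
m,p,d=pickle.load(open("w1.pkl","rb"))
T=(529,-73,.335)
# black pad by depth: world points
vv,uu=np.mgrid[130:290:1,255:400:1]
Rm=cv2.Rodrigues(m["rvec"])[0]
X=np.stack([uu-m["cx"],vv-m["cy"]],-1); r=np.hypot(X[...,0],X[...,1]); th=r/m["fx"]
D=d[130:290,255:400]
q=np.stack([X[...,0]/r*np.tan(th)*D,X[...,1]/r*np.tan(th)*D,D],-1)
W=(q-m["tvec"])@Rm
dx=W[...,0]-T[0];dy=W[...,1]-T[1];c,s=np.cos(T[2]),np.sin(T[2])
px=c*dx+s*dy;py=-s*dx+c*dy;z=W[...,2]
k=(abs(z-62)<4)&(abs(px+30)<30)
print("pad n",k.sum(),"z",np.median(z[k]),"x",np.percentile(px[k],[1,50,99]),"y",np.percentile(py[k],[1,50,99]))
rc=cv2.minAreaRect(np.c_[px[k],py[k]].astype(np.float32)); print(rc)
k=(abs(z-85)<6)&(abs(px-30)<30)
print("tab",k.sum(),np.median(z[k]),np.percentile(px[k],[1,50,99]),np.percentile(py[k],[1,50,99]))
ov=p[:,:,::-1].copy()
cp=np.array([[-43,-63,62],[-17,-63,62],[-17,47,62],[-43,47,62]]);tp=np.array([[17,-12,88],[43,-12,88],[43,-4,88],[17,-4,88]])
for P in (cp,tp,np.array([[130,-190,12],[-130,-190,12],[-130,190,12],[130,190,12]])): cv2.polylines(ov,[np.round(fproj(m,plate(T,P))).astype(int)],True,(0,0,255),1)
cv2.imwrite("pics/ov1.png",cv2.resize(ov[100:300,230:430],None,fx=3,fy=3))
E
```

```text
pad n 4549 z 63.03667352192706 x [-41.95894237 -28.9264727  -16.22386563] y [-61.88309936  -5.15068553  45.37049884]
((-29.33507537841797, -8.618366241455078), (26.609107971191406, 109.85220336914062), 0.11195839941501617)
tab 527 88.51702870637878 [17.2312047  30.0121269  43.06538405] [-11.92234306  -6.54144439  -3.1809983 ]
```

View pics/ov1.png

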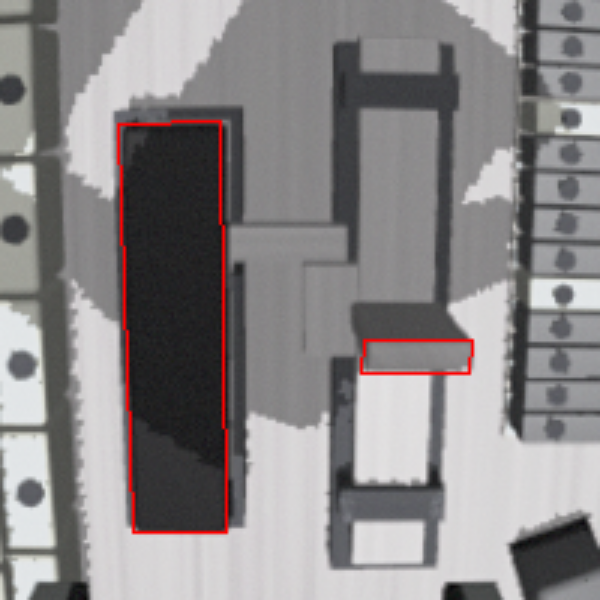

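```bash
python3 -c "
from h import *
go((529,-73,.335),(0,-38,75))"
```

```text
t 2.65 tcp [528.29840231 -92.03909654 202.17079005] w 48.90796712990061 F [-0.0456542   0.5748786   0.53244471]
travel [-0.0674  0.0225  0.424 ] rot [0.0008 0.0002 0.001 ]
```

Call:
carry_out --deltas '[{"travel": [-0.067,0.022,0.1],"rotation": [0,0,0],"grip": -0.15},{"travel": [-0.067,0.022,0.2],"rotation": [0,0,0],"grip": -0.15},{"travel": [-0.067,0.022,0.3],"rotation": [0,0,0],"grip": -0.15},{"travel": [-0.067,0.022,0.4],"rotation": [0,0,0],"grip": -0.15},{"travel": [-0.067,0.022,0.42],"rotation": [0,0,0],"grip": -0.15},{"travel": [-0.067,0.022,0.42],"rotation": [0,0,0],"grip": -0.15},{"travel": [-0.067,0.022,0.42],"rotation": [0,0,0],"grip": -0.15}]'

```text
time: 3.35
tool_pos: [542.2, -108.6, 77.8]
tcp_rot: [0.578, 0.816, 0.001, 0.002]
ft_force: [-0.7, 0.0, 0.4]
width: 49.2
```

```bash
python3 - <<'E'
from h import *
from cell import robot
T=(529,-73,.335)
go(T,(0,-38,62))
m=robot.camera_model("wrist"); p,d=robot.grab_frame("wrist")
print(platecoord(T,robot.get_state()["tool_pos"]))
cv2.imwrite("pics/wrist2.png",p[:,:,::-1])
p,d=robot.grab_frame("scene")
cv2.imwrite("pics/scene2.png",cv2.resize(p[180:365,140:380,::-1],None,fx=3.2,fy=3.2,interpolation=cv2.INTER_CUBIC))
E
```

```text
t 3.35 tcp [ 542.17337752 -108.64891003   77.76476133] w 49.19120326263455 F [-0.73434874  0.02541726  0.41062625]
travel [ 0.0001 -0.0026  0.0525] rot [0.0019 0.001  0.0014]
(np.float64(0.7236891273042847), np.float64(-38.118489969567904), np.float64(77.85711127233944))
```

View pics/wrist2.png

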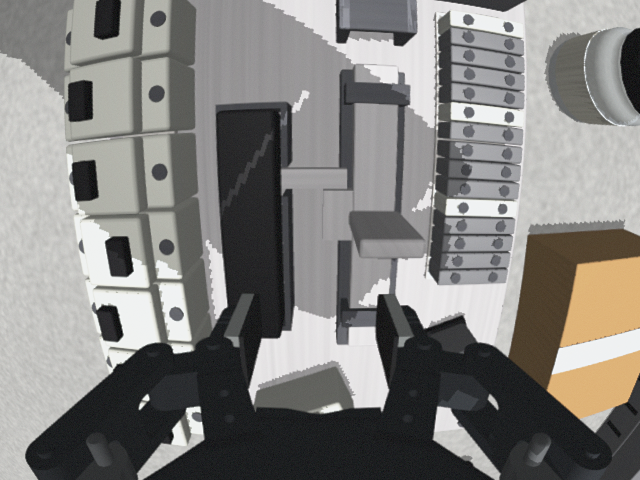

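View pics/scene2.png

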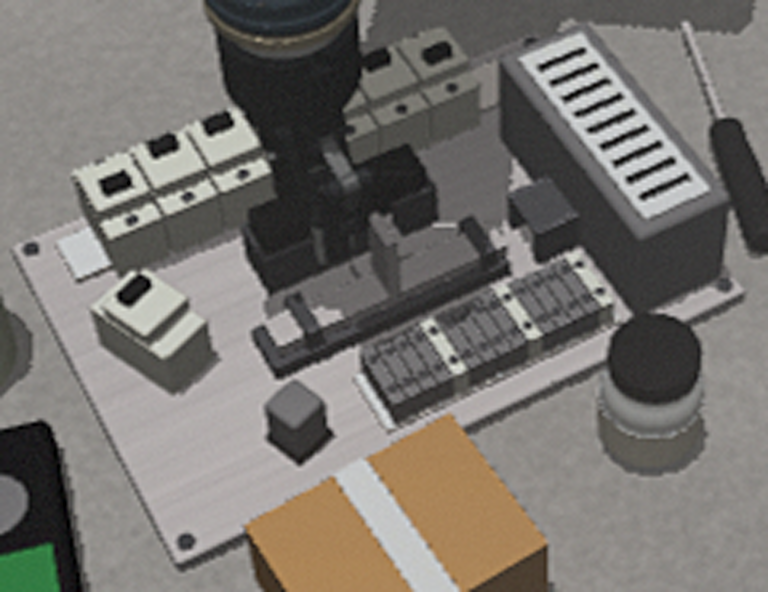

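Call:
carry_out --deltas '[{"travel": [0,-0.002,0.03],"rotation": [0,0,0],"grip": -0.15},{"travel": [0,-0.002,0.06],"rotation": [0,0,0],"grip": -0.15},{"travel": [0,-0.002,0.06],"rotation": [0,0,0],"grip": -0.15},{"travel": [0,-0.002,0.06],"rotation": [0,0,0],"grip": -0.15}]'

```text
time: 3.85
tool_pos: [541.5, -109.0, 59.5]
tcp_rot: [0.579, 0.816, 0.001, 0.001]
ft_force: [-0.2, 0.0, 0.4]
width: 49.4
```

Call:
carry_out --deltas '[{"travel": [0,0,0.01],"rotation": [0,0,0],"grip": -0.15},{"travel": [0,0,0.015],"rotation": [0,0,0],"grip": -0.15},{"travel": [0,0,0.015],"rotation": [0,0,0],"grip": -0.15}]'

```text
time: 4.15
tool_pos: [541.6, -109.1, 55.1]
tcp_rot: [0.579, 0.816, 0.001, 0.001]
ft_force: [-0.1, -0.6, 4.8]
width: 49.2
```

Call:
carry_out --deltas '[{"travel": [0,0,0.01],"rotation": [0,0,0],"grip": -0.15},{"travel": [0,0,0.02],"rotation": [0,0,0],"grip": -0.15},{"travel": [0,0,0.027],"rotation": [0,0,0],"grip": -0.15},{"travel": [0,0,0.027],"rotation": [0,0,0],"grip": -0.15},{"travel": [0,0,0.027],"rotation": [0,0,0],"grip": -0.15}]'

```text
time: 4.65
tool_pos: [541.7, -109.1, 47.3]
tcp_rot: [0.579, 0.816, 0.001, 0.001]
ft_force: [-3.0, 1.0, 6.4]
width: 48.8
```

```bash
python3 - <<'E'
from h import *
from cell import robot
T=(529,-73,.335)
for i in range(3):
  p,d=robot.grab_frame("wrist" if i<2 else "scene"); s=robot.get_state(); print(s["ft_force"].round(2),s["ft_torque"].round(2),s["tool_pos"].round(1),s["width"].round(2))
  cv2.imwrite(f"pics/a3_{i}.png",p[:,:,::-1] if i<2 else cv2.resize(p[200:320,190:350,::-1],None,fx=5,fy=5,interpolation=cv2.INTER_CUBIC))
go(T,(0,-38,45))
print(platecoord(T,s["tool_pos"]))
E
```

```text
Traceback (most recent call last):
AttributeError: 'float' object has no attribute 'round'
```

```bash
python3 - <<'E'
from h import *
from cell import robot
T=(529,-73,.335)
for i in range(3):
  p,d=robot.grab_frame("wrist" if i<2 else "scene"); s=robot.get_state(); print(s["ft_force"].round(2),s["ft_torque"].round(2),s["tool_pos"].round(1),s["width"])
  cv2.imwrite(f"pics/a3_{i}.png",p[:,:,::-1] if i<2 else cv2.resize(p[200:320,190:350,::-1],None,fx=5,fy=5,interpolation=cv2.INTER_CUBIC))
go(T,(0,-38,45))
print(platecoord(T,s["tool_pos"]))
E
```

```text
[-1.44 -0.25  7.69] [ 0.06  0.43 -0.02] [ 541.7 -109.1   47.3] 48.941264814551026
[-1.23  0.21  7.97] [-0.    0.43 -0.05] [ 541.7 -109.1   47.4] 48.641196635406985
[-2.12  0.36  6.66] [0.08 0.47 0.01] [ 541.7 -109.1   47.4] 49.136178080284445
t 4.85 tcp [ 541.71440726 -109.06462778   47.36920265] w 49.136178080284445 F [-2.11917512  0.36282944  6.65677155]
travel [ 0.0008 -0.0005  0.0079] rot [0.0019 0.001  0.0012]
(np.float64(0.15067956032983076), np.float64(-38.23991140569202), np.float64(47.36920264947618))
```

View pics/a3_1.png

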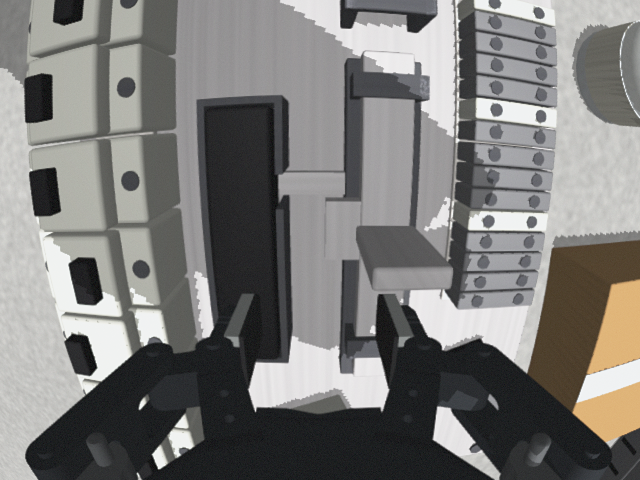

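View pics/a3_2.png

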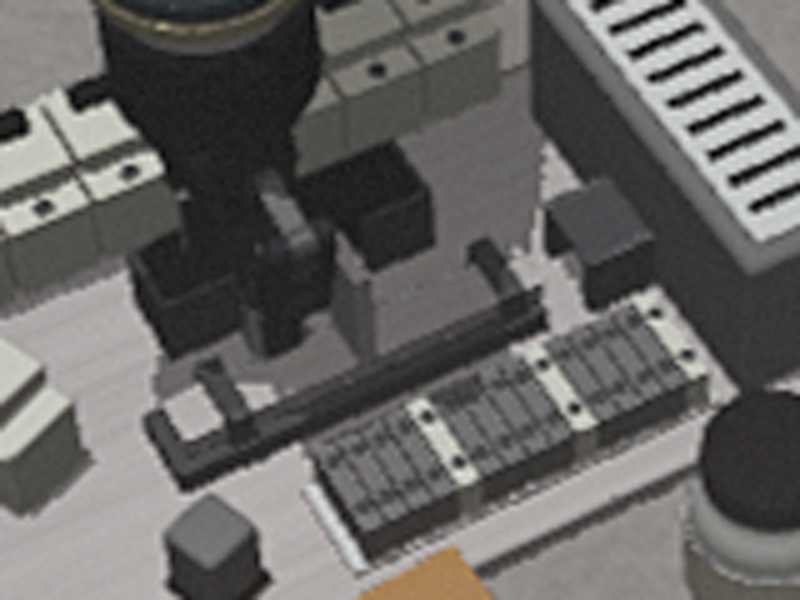

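```bash
cat > z.py <<'E'
from h import *
from cell import robot
T=(529,-73,.335)
m=robot.camera_model("wrist"); p,d=robot.grab_frame("wrist")
Rm=cv2.Rodrigues(m["rvec"])[0]
vv,uu=np.mgrid[0:480,0:640]
X=np.stack([uu-m["cx"],vv-m["cy"]],-1); r=np.hypot(X[...,0],X[...,1])+1e-6; th=np.minimum(r/m["fx"],1.5)
q=np.stack([X[...,0]/r*np.tan(th)*d,X[...,1]/r*np.tan(th)*d,d],-1)
W=(q-m["tvec"])@Rm
dx=W[...,0]-T[0];dy=W[...,1]-T[1];c,s=np.cos(T[2]),np.sin(T[2])
px=c*dx+s*dy;py=-s*dx+c*dy;z=W[...,2]
k=(d>0)&(abs(px+30)<8)&(py>-5)&(py<35)&(z<75)&(z>35); print("pad z",np.percentile(z[k],[5,25,50,75,95]))
k=(d>0)&(abs(px-30)<10)&(abs(z-88)<5); print("tab",k.sum(),np.percentile(z[k],50),np.percentile(py[k],[2,50,98]))
k=(d>0)&(abs(px-110)<60)&(abs(z-39)<4)&(px<115)&(px>66); print("terminal z",np.median(z[k]))
E
python3 z.py
```

```text
pad z [50.25668529 50.87072066 51.29141658 51.70791031 52.30880695]
tab 2602 88.74124241308158 [-45.21756485  -7.98076839  -3.2304038 ]
terminal z 39.003125569683746
```

Call:
carry_out --deltas '[{"travel": [0.02,0,0.001],"rotation": [0,0,0],"grip": -0.15},{"travel": [0.04,0,0.001],"rotation": [0,0,0],"grip": -0.15},{"travel": [0.06,0,0.001],"rotation": [0,0,0],"grip": -0.15},{"travel": [0.08,0,0.001],"rotation": [0,0,0],"grip": -0.15},{"travel": [0.1,0,0.001],"rotation": [0,0,0],"grip": -0.15},{"travel": [0.12,0,0.001],"rotation": [0,0,0],"grip": -0.15},{"travel": [0.12,0,0.001],"rotation": [0,0,0],"grip": -0.15}]'

```text
time: 5.6
tool_pos: [530.8, -75.6, 47.9]
tcp_rot: [0.578, 0.816, 0.001, 0.003]
ft_force: [1.6, -2.8, 6.6]
width: 48.8
```

```bash
python3 z.py; python3 -c "
from h import *
from cell import robot
s=robot.get_state();print(platecoord((529,-73,.335),s['tool_pos']),s['ft_force'],s['ft_torque'])"
```

```text
pad z [50.86772109 51.47184877 51.99515445 53.0045728  71.65784182]
tab 2322 88.82296794646453 [-10.5214489   11.6637099   16.05083738]
terminal z 39.00977247730623
(np.float64(0.9364704855774884), np.float64(-3.033693966652617), np.float64(47.863136850377586)) [ 0.86888359 -2.01494224  6.85268075] [-0.42893052 -0.0751927   0.088867  ]
```

Call:
carry_out --deltas '[{"travel": [0.02,-0.002,0.002],"rotation": [0,0,0],"grip": -0.15},{"travel": [0.04,-0.002,0.003],"rotation": [0,0,0],"grip": -0.15},{"travel": [0.055,-0.002,0.003],"rotation": [0,0,0],"grip": -0.15},{"travel": [0.07,-0.002,0.003],"rotation": [0,0,0],"grip": -0.15},{"travel": [0.075,-0.002,0.003],"rotation": [0,0,0],"grip": -0.15},{"travel": [0.08,-0.002,0.003],"rotation": [0,0,0],"grip": -0.15},{"travel": [0.08,-0.002,0.003],"rotation": [0,0,0],"grip": -0.15}]'

```text
time: 6.35
tool_pos: [524.1, -55.0, 47.9]
tcp_rot: [0.578, 0.816, 0.001, 0.005]
ft_force: [2.4, -15.6, 6.4]
width: 49.1
```

```bash
python3 z.py; python3 -c "
from h import *
from cell import robot
s=robot.get_state();print(platecoord((529,-73,.335),s['tool_pos']),s['ft_force'],s['ft_torque'])"
```

```text
pad z [50.99826942 51.68686966 52.60164408 66.5492774  73.14004171]
tab 4370 89.51138282942809 [ 13.84051239  37.37588707 125.89126123]
terminal z 39.026278311843825
(np.float64(1.2516483510116254), np.float64(18.6215974483172), np.float64(47.879208501419285)) [  2.2959817  -14.76970981   6.63722694] [-2.26683559 -0.14907283 -0.14958121]
```

```bash
sed -i 's/k=(d>0)&(abs(px-30)<10)&(abs(z-88)<5)/k=(d>0)\&(abs(px-30)<10)\&(abs(z-88)<3)\&(py<60)/' z.py; echo 'cv2.imwrite("pics/w5.png",p[:,:,::-1])'>>z.py; python3 z.py
```

```text
pad z [50.97869491 51.6365102  52.48246387 66.56989066 73.23995651]
tab 2018 88.91652700330383 [11.90503799 33.27040154 37.60310907]
terminal z 39.014444034089045
```

View pics/w5.png

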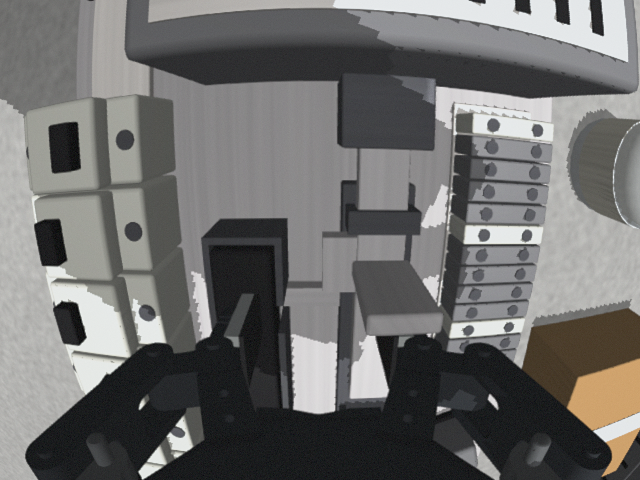

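Call:
carry_out --deltas '[{"travel": [-0.015,0,0],"rotation": [0,0,0],"grip": -0.15},{"travel": [-0.025,0,0],"rotation": [0,0,0],"grip": -0.15},{"travel": [-0.025,0,-0.05],"rotation": [0,0,0],"grip": -0.15},{"travel": [-0.025,0,-0.15],"rotation": [0,0,0],"grip": -0.15},{"travel": [-0.025,0,-0.3],"rotation": [0,0,0],"grip": -0.15},{"travel": [-0.025,0,-0.4],"rotation": [0,0,0],"grip": -0.15},{"travel": [-0.025,0,-0.4],"rotation": [0,0,0],"grip": -0.15},{"travel": [-0.025,0,-0.4],"rotation": [0,0,0],"grip": -0.15}]'

```text
time: 7.25
tool_pos: [525.2, -61.6, 167.9]
tcp_rot: [0.578, 0.816, 0.001, 0.006]
ft_force: [-0.3, 0.5, 0.7]
width: 49.1
```

```bash
sed -i 's/w5/w6/' z.py; python3 z.py; python3 -c "
from cell import robot
import cv2
p,d=robot.grab_frame('top');cv2.imwrite('pics/top6.png',p[:,:,::-1])
s=robot.get_state();print(s['ft_force'],s['joint_vel'],s['tool_pos'])"
```

```text
pad z [62.07727906 62.68712512 63.16028909 63.61442066 64.24389785]
tab 430 88.8405581647906 [29.71615254 33.91716134 37.46563365]
terminal z 39.0512589252992
[ 0.01120313 -0.38096476 -0.10814282] [ 1.74448816e-03  8.79024616e-03 -1.38661056e-03 -3.59145754e-05
  2.94035625e-03 -1.49269782e-03] [524.59490929 -61.42889452 166.66346702]
```

View pics/w6.png

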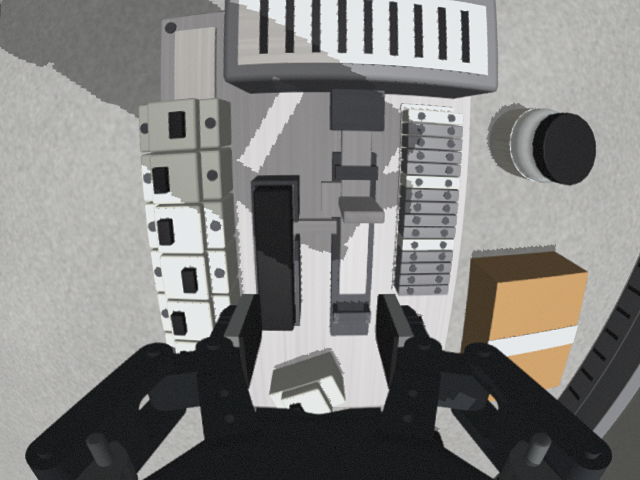

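```bash
python3 -c "
from cell import robot
print(robot.hand_in())"
```

```text
the job is handed in; nothing more can be done
None
```

The bolt is fully home in the keeper, and the catch has sprung back up behind it. I handed the job in at about 7.4 s of the 38 s allowed. Handing in gives no verdict, so what follows rests on my own checks.

I set the fingers about 60 mm apart, so one pressed the catch pad while the other stood behind the tab. I pressed the catch to about 11 mm of its 12 mm, with a force of 7–8 N. I held it there, at about 6.5 N, while pushing the tab until it met about 15 N at the end stop. Then I backed off a few millimetres and lifted straight up.

**Last checks**
- **Bolt:** the tab's centre is at about plate y +33.7, so the bolt has travelled about 41.5 mm of 42.
- **Catch:** the pad's top reads 63.1 mm, against 63.0 mm before the press, so it is fully up.
- **Contact:** the force on the arm was about 0 after lifting.
- **Loose things:** the wrist picture shows no sign that the loose breaker, carton or jar was disturbed. The relay, mug, meter and screwdriver are not clearly visible in it. I took a final top picture but did not look at it. I did not measure any of their positions, and nothing but the pad and tab was deliberately touched.

**Disagreement:** while I was pushing, the camera put the pad about 1 mm higher than at full press. That may be because the fingers were partly in view, and it was still well past the 6.5 mm needed.

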